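# Turn the nested dressing tote and stack it on the full one

### The job

Lift the carrying tote with the grip bar straight out of the empty tote it is nested in, turn it half a turn and stack it on the full tote of dressings: rest its lugs on the ledges and slide it gently along until all four drop into their pockets and it sits level and fully home. Don't drop it or press hard on the full tote, never more than 45 N, leave everything else where it stands, and let go of it.

Things in the scene. Friction and masses are not known exactly. Their poses are not given: they have to be found in the camera images.
- tote_centre (a point): Centre, 39 above the underside, of the carrying tote: white plastic box 208 (x) x 124 (y) x 75 high, z up, 0.28 to 0.46 kg, with a bar across its middle (all sizes in mm). It starts nested in the empty tote, on its floor, the same way round. To nest in a tote of this make its x points as that tote's x; to stack, the opposite way. Seated in the stack, it is 111 above the frame's origin.
- tote_bar (a point): Centre of the carrying tote's grip bar, 29 above tote_centre. The bar runs along the tote's y from wall to wall, 14 thick (along x), 20 tall, its top 3 above the walls; free for 95 on both sides along x.
- tote_foot (a point): Centre of the carrying tote's underside. Four lugs flush with it stick out of the long sides to y = +-79, each 14 long (x) and 14 high: on the +y side at x = +-38, on the -y side at x = +-80.
- empty: The empty white tote in which the carrying tote is nested: 240 (x) x 176 (y) x 80 high (end walls 70), floor 4, loose, 0.8 kg, origin at the centre of its underside. Inside its long walls are ledges, through whose gaps the lugs pass (3 play each way along x, 4 along y) when the carrying tote is lifted straight up.
- frame: Low steel frame fixed to the table, 276 (x) x 192 (y), lips 16 high, origin at the centre of its underside. In it stands the full tote (made as the empty one, same x direction, centred in y). The full tote itself is NOT tracked: its centre lies anywhere from -11 to +11 along the frame's x from the frame's centre. It takes 90 N to shift it: treat it as fixed.
- ledge_left (a point): Fixed to the frame, at the height of the full tote's ledge tops (77 above the frame's origin), y = +75. The ledges are from |y| = 66 to 84, with the tote's wall outside them to 83 above the frame's origin. This +y ledge has nesting gaps 20 long at x = +-38 and pockets 18 long at x = +-80, from the full tote's (untracked) centre.
- ledge_right (a point): As ledge_left, at y = -75. This -y ledge has gaps 20 long at x = +-80 and pockets 18 long at x = +-38 from the full tote's centre. With x opposite to the frame's, the carrying lugs slide on the ledges (no gap within 25 of the pockets) and drop in when its centre is within 2 of the full tote's and the two are parallel (within 0.02 rad; else one side may hang up).
- pocket_level (a point): Fixed to the frame at its centre, at the height of the pockets' bottoms (72 above the frame's origin, 5 below the ledge tops), where the carrying tote's underside comes to rest (falling in by its own weight it lands with about 30 N; set down firmly held at 15 mm/s, with about 40 N). The dressing packs in the full tote reach up to 49 above the frame's origin.
- tape: Bystander: roll of paper tape, 60 across, 22 high; origin at the centre of its underside.
- jar: Bystander: glass jar with steel cap, 56 across, 75 high; origin at the centre of its underside.
- spray: Bystander: white bottle, 76 across, 190 high; origin at the centre of its underside.
- bowl: Bystander: steel bowl, 120 across, 45 high; origin at the centre of its underside.
- carton: Bystander: cardboard carton 80 x 120 x 60; origin at the centre of its underside.
- beaker: Bystander: steel beaker, 64 across, 70 high; origin at the centre of its underside.
There are look-alikes about, which are no part of the job. Leave any pink or red look-alike of the part that bears tote_centre alone.

How it is judged:
By the outcome, as a careful person would: the job done as asked, in the order asked, and still so for the second after the job is handed in, with the robot touching nothing.
It also fails if it takes over 61 s, if anything falls off the work surface, if the arm or the gripper's body presses on something with over 40 N, if the wrist force passes 120 N, or if a joint passes its speed limit or range.

### The arm

A 6-joint arm with a two-finger parallel gripper is mounted at the origin on the work surface. World frame = base frame: x ahead of the robot, y to its left, z up, the work surface at z = 0. Lengths are in m, angles in rad, forces in N, time in s.
With the tool pointing down it reaches from about 0.35 to 0.95 m from the base axis. Payload 17.4 kg.
Tool frame: the origin (TCP) lies on the centre line of the jaws, within the pads' length; the fingertips stand 14 mm ahead of it and the grasp point (between the pads) lies 5 mm behind it; x points along the fingers, y is the direction in which the jaws open and shut, and the axes are right-handed (so a half turn about x gives the same grasp; the last joint's range is limited). The gripper opens to 93 mm and grips with 3 to 60 N. Pads are 15 mm wide; open, the fingers measure 128 mm over their backs; the gripper's body (75 mm by 188 mm) begins 65 mm behind the grasp point.
Start: joints at [-1.308, 0.116, 1.442, -0, 1.584, -0.038], TCP at [0.2, -0.645, 0.233] pointing down, gripper open.
Joint ranges: [-2.83, 2.83], [-0.83, 2.19], [0.07, 2.5], [-1.14, 4.28], [0.01, 3], [-2.97, 2.97]. Speed limits (rad/s): [1.89, 1.89, 2.22, 3.14, 3.14, 3.14].

### API

Orientations are given as [roll, pitch, yaw] about the fixed x, y, z axes, in that order (R = Rz(yaw) Ry(pitch) Rx(roll)).
In Python, from bench import manip, optics, spotter gives the robot as it stands.
- The arm moves only by the shell command python3 -m crank 'ROWS' [FORCE]. ROWS is JSON, a list of rows, each a list of 7 numbers: the turn, a rotation vector about the tool's x, y, z in degrees, then the shift along the tool's x, y, z in mm, then the closure, from -1 (fully open) to 1 (shut). In form: [[wx, wy, wz, dx, dy, dz, gripper], ...]. A call has 1 to 8 rows; each row is the pose to reach, as a shift and turn from the pose commanded when the call began, along the tool's axes at that moment; what a row does not reach only later rows make up. A row lasts 1/8 s, in which the tool goes at most 62.5 mm and 10.7 degrees, less where a joint would pass 70% of its speed; a pose out of reach is approached as far as the arm can. A call with a gripper value outside its range is refused whole. The fingers move at their own pace and stop on an object; FORCE is the grip in N (left out, the last holds). Time passes only in rows, so rows that repeat a pose let the fingers close. It gives the time, the measured TCP pose, the force and the opening at its end, in the units of the state.
- manip.sense(): the state, without advancing time (a new reading comes with each control period).
- optics.grab_frame(name): name is "scene" or "top"; returns (picture, depth): 480x640x3 uint8, blue, green, red; 480x640 float32, m along the optical axis (not along the pixel's ray), 0 where there is no reading.
- optics.get_calibration(name): a dict with "intrinsics" (3x3 intrinsics, pixels), "world_to_cam" (4x4, takes a point from world to camera coordinates). Camera axes: x right, y down, z forward; pixel columns grow to the right and rows downward; lengths in m; the calibration is good to about 2 mm. A picture is of the moment at which its call begins. get_calibration takes no time and is no camera call.
- manip.close_job(): hands the job in, once; it reports no verdict.
Trained networks look in the newest picture that a camera, given by its name, has taken for a name from the list of things; names that differ only in an ending like _2 or _b are one class to them, and where a whole thing is asked for, a point or a joint stands for the part that bears it (a point fixed in the world has none). Each returns a list of dicts, best first, with "confidence" (0 to 1); they miss things now and then, are a little off and sometimes report something else, mostly with a low value. They report only what shows in the picture. A call takes as long as a camera call. They do not tell look-alikes from the thing itself.
- spotter.cut_out(camera, thing): "pixels" (480x640 bool, what is visible of it) and "bbox" ([left, top, right, bottom] in pixels, round what is visible of it).
The state is a dict: "time_s": time; "joint_positions": joint angles; "qd": joint speeds; "joint_torque": joint torques, N m; "eef_pos": TCP position; "ee_rot": TCP orientation; "wrist_force": force on the tool from outside, world axes, zero at the start; "wrist_torque": the same for the moment, N m; "grip_width": finger opening in m.
Only numpy, scipy, OpenCV 4.12 (cv2) and the standard library are available. Lean on these libraries where they do the work, as an engineer would, in place of code of your own. Each camera call takes 0.05 s, during which the arm holds its last target. There are 200 camera calls.

## Working session

There is one attempt and no reset: what is moved stays moved. The work goes in short steps, Python scripts to look and compute and a shell command to move; the robot and the scene stay as the last step left them, time stands still between calls to the robot, and variables do not carry over. Pictures are saved under pics/ and viewed, about 8 in all and at most 12, crops included, and the job is handed in when it is done.

```bash
mkdir -p pics; ls
python3 - <<'E'
from bench import manip, optics, spotter
import cv2,numpy as np
for n in("top","scene"):
    p,d=optics.grab_frame(n); cv2.imwrite(f"pics/{n}0.png",p); np.save(f"pics/{n}0.npy",d)
    c=optics.get_calibration(n); print(n,c["intrinsics"].tolist(),np.round(c["world_to_cam"],3).tolist())
s=manip.sense(); print(s)
E
```

```text
pics
top [[450.43296705085265, 0.0, 320.3513968587625], [0.0, 450.43296705085265, 241.01406373132644], [0.0, 0.0, 1.0]] [[-0.028, -0.999, -0.021, 0.013], [-0.99, 0.031, -0.139, 0.441], [0.14, 0.017, -0.99, 1.39], [0.0, 0.0, 0.0, 1.0]]
scene [[574.2927698099926, 0.0, 319.73454758210653], [0.0, 574.2927698099926, 233.65147387656978], [0.0, 0.0, 1.0]] [[-0.862, 0.506, 0.015, 0.369], [0.369, 0.649, -0.665, -0.095], [-0.346, -0.568, -0.747, 1.635], [0.0, 0.0, 0.0, 1.0]]
{'time_s': 0.1, 'joint_positions': array([-1.30779808e+00,  1.16408756e-01,  1.44218229e+00,  2.40469425e-06,
        1.58400747e+00, -3.77802820e-02]), 'qd': array([-0.00121211, -0.00060275, -0.00089312, -0.00122029, -0.00166609,
        0.00023033]), 'joint_torque': array([ 1.15570969e-03, -7.22894955e+01, -6.23866367e+01,  7.81688397e-02,
        2.28040293e-02, -5.71529768e-05]), 'eef_pos': array([ 0.19993913, -0.64453236,  0.23200877]), 'ee_rot': array([-1.61096711,  1.56979046,  1.8314041 ]), 'wrist_force': array([ 0.14261777,  0.90108675, -0.59928905]), 'wrist_torque': array([-0.00421994, -0.03158729, -0.00118102]), 'grip_width': 0.09300656487523426}
```

View pics/top0.png

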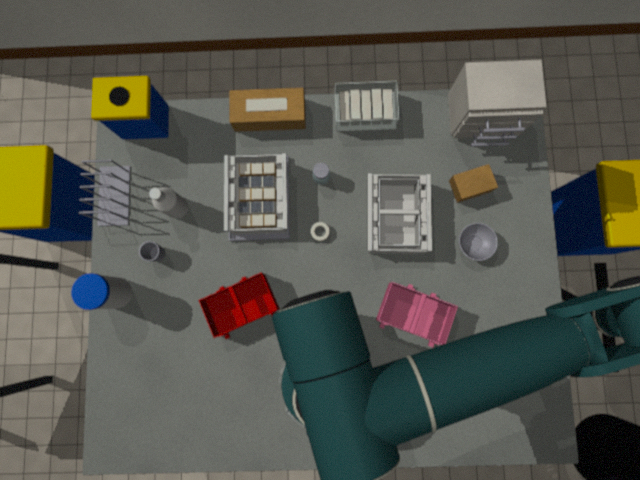

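View pics/scene0.png

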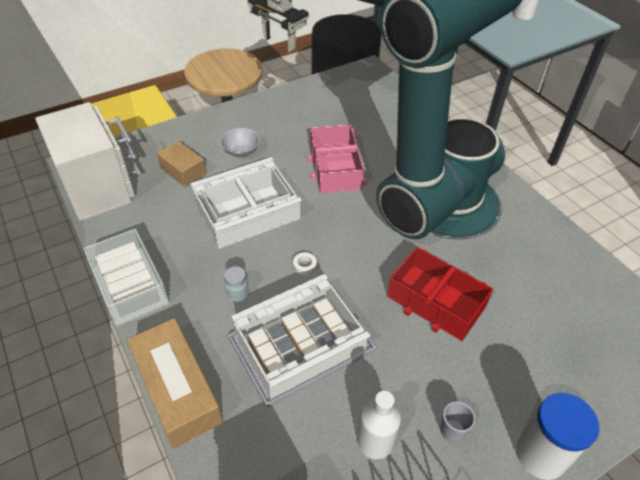

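```bash
python3 - <<'E'
import cv2,numpy as np
t=cv2.imread("pics/top0.png");s=cv2.imread("pics/scene0.png")
r=lambda im,x,y,w,h:cv2.resize(im[y:y+h,x:x+w],(400,300),interpolation=cv2.INTER_CUBIC)
cv2.imwrite("pics/c0.png",np.vstack([np.hstack([r(t,190,145,133,100),r(t,333,163,133,100)]),np.hstack([r(s,222,270,160,120),r(s,170,145,160,120)])]))
E
cat > h.py <<'E'
from bench import manip, optics, spotter
import numpy as np, cv2
def cloud(n):
    p,d=optics.grab_frame(n); return p,d,toworld(n,d)
def toworld(n,d):
    c=optics.get_calibration(n);K=c["intrinsics"];T=np.linalg.inv(c["world_to_cam"])
    v,u=np.mgrid[:480,:640]
    P=np.stack([(u-K[0,2])/K[0,0]*d,(v-K[1,2])/K[1,1]*d,d],-1)
    W=P@T[:3,:3].T+T[:3,3]; W[d<=0]=np.nan
    return W
def proj(n,X):
    c=optics.get_calibration(n);X=np.atleast_2d(X);T=c["world_to_cam"]
    q=(X@T[:3,:3].T+T[:3,3])@c["intrinsics"].T
    return q[:,:2]/q[:,2:]
E
python3 - <<'E'
from h import *
for n in("top","scene"):
    optics.grab_frame(n); W=toworld(n,np.load(f"pics/{n}0.npy"))
    for th in("tote_centre","empty","frame","carton","jar","spray","tape"):
        for o in spotter.cut_out(n,th)[:3]:
            m=o["pixels"]&np.isfinite(W[...,2]); P=W[m]
            if len(P)<5: continue
            rect=cv2.minAreaRect((P[P[:,2]>np.percentile(P[:,2],40)][:,:2]*1000).astype(np.float32))
            print(n,th,round(o["confidence"],2),o["bbox"],np.round(np.median(P,0),3),"z98",np.round(np.nanpercentile(P[:,2],[2,98]),3),[np.round(r,0) for r in rect])
E
```

```text
top tote_centre 0.85 [379.1, 285.4, 453.5, 343.4] [ 0.209 -0.289  0.004] z98 [-0.004  0.077] [array([ 211., -285.]), array([209., 156.]), np.float64(69.0)]
top tote_centre 0.81 [199.5, 273.7, 278.7, 340.0] [0.249 0.261 0.003] z98 [-0.005  0.077] [array([255., 237.]), array([161., 283.]), np.float64(20.0)]
top tote_centre 0.68 [377.2, 181.2, 420.6, 248.8] [ 0.516 -0.251  0.009] z98 [0.001 0.081] [array([ 517., -247.]), array([145., 209.]), np.float64(87.0)]
top frame 0.75 [225.0, 154.4, 289.4, 240.8] [0.584 0.199 0.046] z98 [-0.001  0.083] [array([597., 198.]), array([243., 195.]), np.float64(0.0)]
top frame 0.29 [374.2, 177.1, 421.1, 249.9] [ 0.516 -0.251  0.009] z98 [0.    0.081] [array([ 524., -250.]), array([147., 221.]), np.float64(88.0)]
top carton 0.77 [449.5, 166.7, 495.0, 202.8] [ 0.605 -0.483  0.058] z98 [0.01  0.064] [array([ 609., -489.]), array([ 80., 120.]), np.float64(15.0)]
top jar 0.84 [314.6, 162.6, 331.5, 186.2] [ 0.649 -0.009  0.07 ] z98 [-0.001  0.078] [array([657.,  -9.]), array([48., 47.]), np.float64(60.0)]
top spray 0.69 [150.0, 187.5, 187.0, 219.2] [0.56  0.4
[... 1164 characters left out ...]
7.8, 139.1, 205.8, 185.2] [ 0.617 -0.465  0.056] z98 [0.003 0.064] [array([ 613., -488.]), array([ 84., 129.]), np.float64(16.0)]
scene jar 0.97 [221.3, 266.4, 247.1, 300.6] [0.665 0.009 0.056] z98 [0.002 0.078] [array([661.,  -4.]), array([52., 49.]), np.float64(24.0)]
scene jar 0.27 [229.1, 275.0, 375.0, 406.3] [0.611 0.207 0.047] z98 [0.001 0.084] [array([597., 199.]), array([199., 242.]), np.float64(90.0)]
scene spray 0.96 [359.0, 390.8, 400.9, 457.9] [0.588 0.485 0.123] z98 [0.002 0.191] [array([577., 474.]), array([65., 74.]), np.float64(48.0)]
scene tape 0.79 [295.6, 251.6, 315.2, 274.4] [0.479 0.007 0.019] z98 [-0.     0.026] [array([477.,   5.]), array([60., 56.]), np.float64(85.0)]
```

View pics/c0.png

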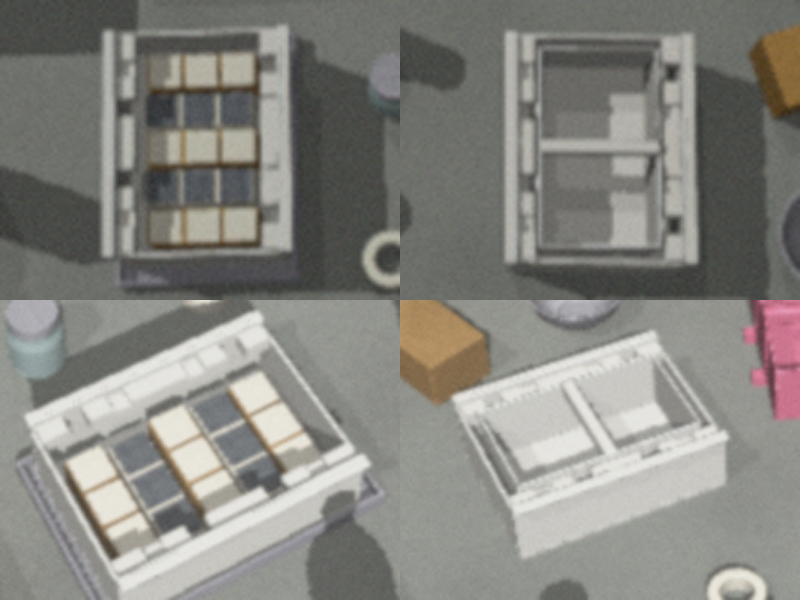

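Run:
```python
from h import *
from scipy.spatial.transform import Rotation as R
s=manip.sense(); print(np.round(R.from_euler('xyz',s['ee_rot']).as_matrix(),3).tolist())
A=[]
for n in("top","scene"):
    W=toworld(n,np.load(f"pics/{n}0.npy")); 
    for nm,c in(("empty",(.52,-.245)),("full",(.597,.198))):
        m=(abs(W[...,0]-c[0])<.16)&(abs(W[...,1]-c[1])<.115)
        P=W[m]
        for z0,z1 in((.076,.09),):
            Q=P[(P[:,2]>z0)&(P[:,2]<z1)]
            r=cv2.minAreaRect((Q[:,:2]*1000).astype(np.float32)); print(n,nm,len(Q),"z",np.round(np.percentile(Q[:,2],[10,50,90]),4),[np.round(q,1) for q in r])
            # long walls: separate outer strips
            for sgn in(1,-1):
                S=Q[(sgn*(Q[:,1]-c[1])>.076)]
                b=np.polyfit(S[:,0],S[:,1],1) if len(S)>20 else None
                print("  wall",sgn,len(S),np.round([S[:,0].min(),S[:,0].max(),np.median(S[:,1]),np.median(S[:,2])],4),b)
    # bar
    m=(abs(W[...,0]-.52)<.03)&(abs(W[...,1]+.245)<.05)&(W[...,2]>.065); B=W[m]; print(" bar",n,len(B),np.round([B[:,0].min(),B[:,0].max(),np.median(B[:,0]),np.median(B[:,2])],4),np.polyfit(B[:,1]+.245,B[:,0],1))
    # frame lips
    m=(abs(W[...,0]-.597)<.18)&(abs(W[...,1]-.198)<.13)&(W[...,2]>.010)&(W[...,2]<.02); F=W[m]; print(" frame",len(F),np.round([F[:,0].min(),F[:,0].max(),F[:,1].min(),F[:,1].max()],4))
    m=(abs(W[...,0]-.40)<.03)&(abs(W[...,1])<.15); print(" table z",np.nanmedian(W[m][:,2]))
```

```text
[[-0.0, 0.296, -0.955], [0.0, -0.955, -0.296], [-1.0, -0.0, 0.0]]
top empty 891 z [0.0766 0.0789 0.0823] [array([ 517.2, -245.5]), array([192.5, 238.5]), np.float64(87.4)]
  wall 1 246 [ 0.4024  0.6405 -0.1548  0.079 ] [-0.04425257 -0.13167225]
  wall -1 285 [ 0.3939  0.6312 -0.3348  0.0789] [-0.03683296 -0.31552175]
top full 868 z [0.0767 0.0798 0.0839] [array([594.8, 197.3]), array([239.2, 194.4]), np.float64(0.0)]
  wall 1 385 [0.4771 0.7143 0.2869 0.08  ] [0.003902   0.28412928]
  wall -1 353 [0.476  0.7145 0.1079 0.0802] [0.00264491 0.1064787 ]
 bar top 170 [0.5082 0.5261 0.5162 0.079 ] [0.046214   0.51671443]
 frame 338 [0.4548 0.7298 0.0985 0.2935]
 table z -0.001991941530891106
scene empty 1141 z [0.0766 0.079  0.0822] [array([ 519. , -242.5]), array([200. , 240.5]), np.float64(87.8)]
  wall 1 372 [ 0.4022  0.6422 -0.1514  0.0793] [-0.03729781 -0.13219048]
  wall -1 293 [ 0.3956  0.6345 -0.3313  0.0788] [-0.03525844 -0.31313749]
scene full 1944 z [0.0769 0.0808 0.0847] [array([598.1, 199.5]), array([240.1, 198.1]), np.float64(0.1)]
  wall 1 830 [0.4779 0.718  0.289  0.082 ] [-0.00158425  0.28918759]
  wall -1 718 [0.4782 0.7169 0.1121 0.0816] [0.00059089 0.11121908]
 bar scene 174 [0.5058 0.5278 0.5209 0.0796] [0.04813782 0.52041912]
 frame 1145 [0.4558 0.7329 0.0993 0.2997]
 table z -0.0004644371727340335
```

```bash
cat >> h.py <<'E'
from scipy.spatial.transform import Rotation as Rt
def goal(x,y,z,th):
    "row to reach tool-down pose with tool y at world angle th (rad); mm/deg in current tool axes"
    s=manip.sense(); R=Rt.from_euler('xyz',s['ee_rot']).as_matrix()
    yv=np.array([np.cos(th),np.sin(th),0]); xv=np.array([0,0,-1.]); G=np.stack([xv,yv,np.cross(xv,yv)],1)
    w=Rt.from_matrix(R.T@G).as_rotvec(degrees=True); d=R.T@(np.array([x,y,z])-s['eef_pos'])*1000
    print("t",round(s['time_s'],2),"pos",np.round(s['eef_pos'],4),"yang",round(np.arctan2(R[1,1],R[0,1]),4),"F",np.round(s['wrist_force'],1),"T",np.round(s['wrist_torque'],2),"w",round(s['grip_width'],4),"q",np.round(s['joint_positions'],2)); print("row",np.round(w,2),np.round(d,1))
E
python3 -m crank '[[20,0,0,32,-288,-423,-1],[35,0,0,32,-288,-423,-1],[50,0,0,32,-288,-423,-1],[70,0,0,32,-288,-423,-1],[80,0,0,32,-288,-423,-1],[90,0,0,32,-288,-423,-1],[100,0,0,32,-288,-423,-1],[109.6,0,0,32,-288,-423,-1]]' 30
python3 -c "
from h import *
goal(.5185,-.244,.2,-3.183)"
```

```text
time_s: 1.9
eef_pos: [0.4974, -0.2712, 0.2031]
ee_rot: [-2.598, 1.57, -0.59]
wrist_force: [0.1, -0.2, -0.2]
grip_width: 0.0928
t 1.9 pos [ 0.4974 -0.2712  0.2031] yang -2.7049 F [ 0.1 -0.2 -0.2] T [ 0.03 -0.05 -0.01] w 0.0928 q [-0.54 -0.11  1.72 -0.    1.54  2.16]
row [ 2.739e+01 -3.000e-02  2.000e-02] [  3.1 -30.6  15.8]
```

```bash
python3 -m crank '[[27.4,0,0,3,-30.6,15.8,-1],[27.4,0,0,3,-30.6,15.8,-1],[27.4,0,0,3,-30.6,15.8,-1],[27.4,0,0,3,-30.6,15.8,-1],[27.4,0,0,3,-30.6,15.8,-1]]'
python3 - <<'E'
from h import *
goal(.5185,-.244,.067,-3.183)
p,d,W=cloud("scene"); p2,d2,W2=cloud("top")
np.savez("pics/a.npz",W=W,W2=W2)
r=lambda im,x,y,w,h:cv2.resize(im[y:y+h,x:x+w],(400,300),interpolation=cv2.INTER_CUBIC)
cv2.imwrite("pics/c1.png",np.hstack([r(p,170,115,160,120),r(p2,333,163,133,100)]))
print(proj("scene",[[.5185,-.244,.082]]))
E
```

```text
time_s: 2.52
eef_pos: [0.5174, -0.2456, 0.2]
ee_rot: [-1.576, 1.571, -0.038]
wrist_force: [-0.2, 0.1, 0.4]
grip_width: 0.0936
t 2.52 pos [ 0.5174 -0.2456  0.2   ] yang 3.1081 F [-0.2  0.1  0.4] T [ 0.08 -0.04  0.  ] w 0.0936 q [-0.49 -0.1   1.71  0.    1.53  2.69]
row [ 0.45 -0.    0.01] [133.   -1.1   1.6]
[[244.50197584 189.97698025]]
```

View pics/c1.png

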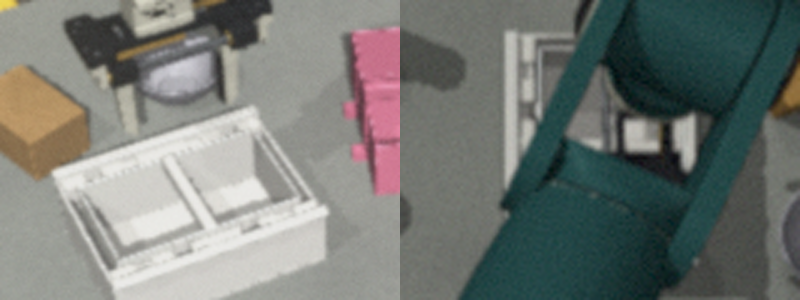

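```bash
python3 -m crank '[[0,0,0,50,-1,1.5,-1],[0,0,0,100,-1,1.5,-1],[0,0,0,133,-1,1.5,-1],[0,0,0,133,-1,1.5,-1]]'
python3 -m crank '[[0,0,0,0,0,0,0.4],[0,0,0,0,0,0,0.6],[0,0,0,0,0,0,1],[0,0,0,0,0,0,1],[0,0,0,0,0,0,1],[0,0,0,0,0,0,1]]' 30
python3 -c "
from h import *
goal(.5185,-.244,.067,-3.183)"
```

```text
time_s: 3.12
eef_pos: [0.5173, -0.2435, 0.0647]
ee_rot: [1.112, 1.567, 2.648]
wrist_force: [1.1, -0.0, -0.3]
grip_width: 0.0929
time_s: 3.88
eef_pos: [0.5185, -0.244, 0.0669]
ee_rot: [1.035, 1.571, 2.57]
wrist_force: [0.2, 0.2, -0.9]
grip_width: 0.0376
t 3.88 pos [ 0.5185 -0.244   0.0669] yang 3.1058 F [ 0.2  0.2 -0.9] T [ 0.09 -0.06  0.02] w 0.0376 q [-0.48 -0.01  1.85  0.    1.3   2.69]
row [ 0.32  0.   -0.  ] [-0.1 -0.   0. ]
```

Fingers are still closing; continue.

```bash
python3 -m crank '[[0,0,0,0,0,0,1],[0,0,0,0,0,0,1],[0,0,0,0,0,0,1],[0,0,0,0,0,0,1],[0,0,0,0,0,0,1],[0,0,0,0,0,0,1]]' 30
python3 -c "
from h import *
goal(.5185,-.244,.087,-3.183)"
```

```text
time_s: 4.62
eef_pos: [0.5184, -0.244, 0.0669]
ee_rot: [0.979, 1.571, 2.514]
wrist_force: [-0.2, -0.1, 0.5]
grip_width: 0.0137
t 4.62 pos [ 0.5184 -0.244   0.0669] yang 3.1057 F [-0.2 -0.1  0.5] T [ 0.1  -0.   -0.08] w 0.0137 q [-0.48 -0.01  1.85  0.    1.3   2.69]
row [ 0.32  0.   -0.01] [-20.1  -0.1   0. ]
```

```bash
python3 -m crank '[[0,0,0,0,0,0,1],[0,0,0,-3,0,0,1],[0,0,0,-6,0,0,1],[0,0,0,-10,0,0,1],[0,0,0,-14,0,0,1],[0,0,0,-18,0,0,1],[0,0,0,-22,0,0,1],[0,0,0,-22,0,0,1]]' 45
python3 -c "
from h import *
goal(.5185,-.244,.225,-3.183)"
```

```text
time_s: 5.62
eef_pos: [0.5186, -0.2441, 0.0893]
ee_rot: [-2.075, 1.57, -0.54]
wrist_force: [-0.3, 0.1, -4.2]
grip_width: 0.0136
t 5.62 pos [ 0.5186 -0.2441  0.0893] yang 3.1058 F [-0.3  0.1 -4.2] T [ 0.09 -0.06  0.01] w 0.0136 q [-0.48 -0.03  1.83 -0.    1.34  2.69]
row [ 0.32 -0.01  0.03] [-1.357e+02  0.000e+00  1.000e-01]
```

```bash
python3 -m crank '[[0,0,0,-10,0,0,1],[0,0,0,-20,0,0,1],[0,0,0,-30,0,0,1],[0,0,0,-40,0,0,1],[0,0,0,-50,0,0,1],[0,0,0,-60,0,0,1],[0,0,0,-75,0,0,1],[0,0,0,-90,0,0,1]]'
python3 -m crank '[[0,0,0,-25,0,0,1],[0,0,0,-45,0,0,1],[0,0,0,-45,0,0,1]]'
python3 - <<'E'
from h import *
goal(.5185,-.244,.225,0)
p,d,W=cloud("scene"); np.save("pics/b.npy",W)
cv2.imwrite("pics/c2.png",cv2.resize(p[90:270,150:390],(800,600),interpolation=cv2.INTER_CUBIC))
E
```

```text
time_s: 6.62
eef_pos: [0.5185, -0.2441, 0.1801]
ee_rot: [-1.918, 1.571, -0.383]
wrist_force: [0.6, -0.2, -3.4]
grip_width: 0.0136
time_s: 7.0
eef_pos: [0.519, -0.2443, 0.2258]
ee_rot: [-2.021, 1.568, -0.486]
wrist_force: [-0.0, 0.5, -4.9]
grip_width: 0.0136
t 7.0 pos [ 0.519  -0.2443  0.2258] yang 3.1058 F [-0.   0.5 -4.9] T [ 0.14 -0.11  0.05] w 0.0136 q [-0.48 -0.1   1.67 -0.    1.57  2.69]
row [1.7795e+02 2.2000e-01 1.1000e-01] [0.8 0.5 0.3]
```

View pics/c2.png

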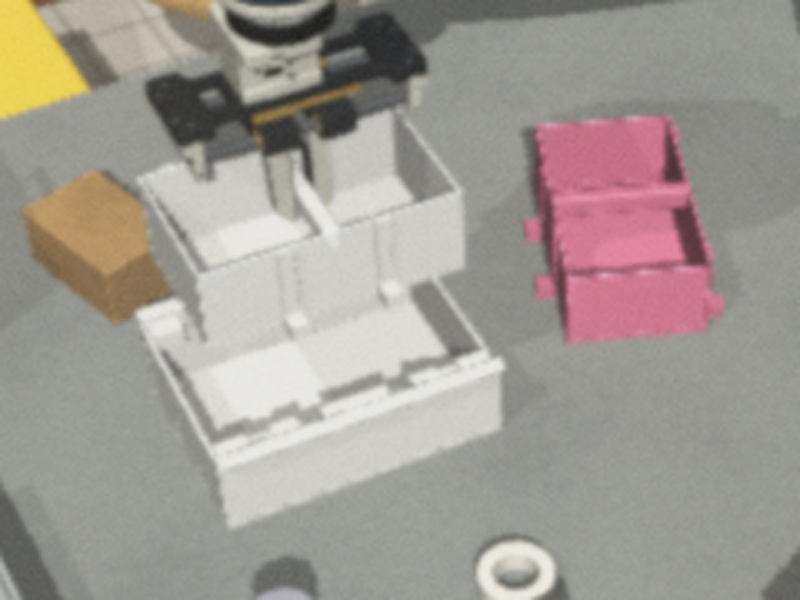

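Run:
```python
from h import *
W=np.load("pics/b.npy")
m=(abs(W[...,0]-.519)<.125)&(abs(W[...,1]+.244)<.085)&(W[...,2]>.226)&(W[...,2]<.242)
Q=W[m]; print(len(Q))
for s in(1,-1):
    S=Q[(s*(Q[:,1]+.244)>.05)]
    if len(S)>15: print("long",s,len(S),np.round([S[:,0].min(),S[:,0].max(),np.median(S[:,2])],4),np.polyfit(S[:,0]-.519,S[:,1],1),np.percentile(S[:,1],[5,95]))
    S=Q[(s*(Q[:,0]-.519)>.085)]
    if len(S)>10: print("end",s,len(S),np.round([S[:,1].min(),S[:,1].max()],4),np.polyfit(S[:,1]+.244,S[:,0],1))
Q2=Q[(abs(Q[:,1]+.244)>.05)|(abs(Q[:,0]-.519)>.085)]
print([np.round(r,1) for r in cv2.minAreaRect((Q2[:,:2]*1000).astype(np.float32))])
m=(abs(W[...,0]-.519)<.03)&(abs(W[...,1]+.2)<.018)&(W[...,2]>.236); B=W[m]; print("bar",len(B),np.polyfit(B[:,1]+.244,B[:,0],1),B[:,2].max())
```

```text
861
long 1 394 [0.4173 0.626  0.2329] [-0.03434119 -0.18187346] [-0.18859788 -0.17639535]
end 1 145 [-0.3124 -0.181 ] [0.02096201 0.6185278 ]
long -1 143 [0.414  0.621  0.2308] [-0.03992072 -0.30175845] [-0.30894219 -0.29681522]
end -1 132 [-0.3006 -0.1731] [0.03785191 0.4197007 ]
[array([ 519.6, -242.5]), array([134.7, 209.4]), np.float64(87.5)]
bar 973 [0.25303888 0.51394707] 0.5680258278544762
```

```bash
python3 -m crank '[[-3,0,0,0,-2,15,1],[-10,0,0,0,-5,45,1],[-20,0,0,0,-10,80,1],[-30,0,0,0,-15,120,1],[-40,0,0,0,-20,160,1],[-50,0,0,0,-25,200,1],[-60,0,0,0,-30,240,1],[-70,0,0,0,-34,280,1]]'
python3 -c "
from h import *
goal(.5885,.199,.225,.001)"
```

```text
time_s: 8.05
eef_pos: [0.562, 0.0367, 0.2229]
ee_rot: [0.26, 1.57, 3.025]
wrist_force: [0.6, -0.3, -4.1]
grip_width: 0.0135
t 8.05 pos [0.562  0.0367 0.2229] yang -1.9474 F [ 0.6 -0.3 -4.1] T [0.05 0.01 0.04] w 0.0135 q [ 0.02 -0.12  1.7   0.    1.57  1.97]
row [-1.1164e+02  7.0000e-02  6.0000e-02] [  -2.1 -160.6   35.1]
```

```bash
python3 -m crank '[[-10,0,0,-2,-30,7,1],[-20,0,0,-2,-60,14,1],[-30,0,0,-2,-85,20,1],[-40,0,0,-2,-110,26,1],[-50,0,0,-2,-130,30,1],[-60,0,0,-2,-145,33,1],[-70,0,0,-2,-156,35,1],[-78,0,0,-2,-160.5,35,1]]'
python3 -m crank '[[-10,0,0,0,0,0,1],[-20,0,0,0,0,0,1],[-29,0,0,0,0,0,1],[-33,0,0,0,0,0,1],[-33,0,0,0,0,0,1],[-33,0,0,0,0,0,1]]'
python3 -c "
from h import *
goal(.5885,.199,.155,.001)"
```

```text
time_s: 9.05
eef_pos: [0.5896, 0.1978, 0.2247]
ee_rot: [-0.873, 1.569, -3.03]
wrist_force: [0.1, -0.5, -3.5]
grip_width: 0.0138
time_s: 9.8
eef_pos: [0.5899, 0.1968, 0.2254]
ee_rot: [-1.379, 1.57, -2.969]
wrist_force: [0.3, -0.3, -4.9]
grip_width: 0.0136
t 9.8 pos [0.5899 0.1968 0.2254] yang -0.019 F [ 0.3 -0.3 -4.9] T [ 0.   -0.15 -0.01] w 0.0136 q [0.28 0.   1.57 0.   1.57 0.3 ]
row [-1.14  0.01  0.04] [70.4 -1.4 -2.2]
```

```bash
python3 -m crank '[[-0.5,0,0,15,-1,-1,1],[-1.1,0,0,35,-1.4,-2.2,1],[-1.1,0,0,55,-1.4,-2.2,1],[-1.1,0,0,66,-1.4,-2.2,1],[-1.1,0,0,70,-1.4,-2.2,1],[-1.1,0,0,70,-1.4,-2.2,1]]'
python3 - <<'E'
from h import *
goal(.5885,.199,.142,.001)
p,d,W=cloud("scene"); p2,d2,W2=cloud("top"); np.savez("pics/d.npz",W=W,W2=W2)
r=lambda im,x,y,w,h:cv2.resize(im[y:y+h,x:x+w],(400,300),interpolation=cv2.INTER_CUBIC)
cv2.imwrite("pics/c3.png",np.hstack([r(p,222,270,160,120),r(p2,190,145,133,100)]))
for n,V,full0 in(("scene",W,np.load("pics/scene0.npy")),("top",W2,None)):
    m=(abs(V[...,0]-.59)<.125)&(abs(V[...,1]-.199)<.08)&(V[...,2]>.154)&(V[...,2]<.173); Q=V[m]
    for s in(1,-1):
        S=Q[s*(Q[:,1]-.199)>.05]
        if len(S)>15: print(n,"long",s,len(S),np.round([S[:,0].min(),S[:,0].max(),np.median(S[:,2])],4),np.polyfit(S[:,0]-.59,S[:,1],1))
        S=Q[s*(Q[:,0]-.59)>.085]
        if len(S)>10: print(n,"end",s,len(S),np.polyfit(S[:,1]-.199,S[:,0],1),S[:,0].min(),S[:,0].max())
    m=(abs(V[...,0]-.597)<.16)&(abs(V[...,1]-.199)<.115)&(V[...,2]>.076)&(V[...,2]<.09); Q=V[m]
    for s in(1,-1):
        S=Q[s*(Q[:,1]-.199)>.077]
        if len(S)>15: print(n,"full",s,len(S),np.round([S[:,0].min(),S[:,0].max(),np.median(S[:,2])],4),np.polyfit(S[:,0]-.597,S[:,1],1))
E
```

```text
time_s: 10.55
eef_pos: [0.5891, 0.1987, 0.1561]
ee_rot: [1.944, 1.571, 0.374]
wrist_force: [0.1, -0.2, -3.7]
grip_width: 0.0134
t 10.55 pos [0.5891 0.1987 0.1561] yang 0.0007 F [ 0.1 -0.2 -3.7] T [-0.08 -0.04 -0.04] w 0.0134 q [0.28 0.03 1.66 0.   1.45 0.28]
row [-0.02 -0.   -0.01] [14.1 -0.6 -0.3]
scene long 1 500 [0.4849 0.6936 0.1644] [-0.00093701  0.26045024]
scene end 1 220 [-0.0035811   0.68923316] 0.675000244108498 0.6938844614108366
scene long -1 129 [0.4856 0.6937 0.1636] [-0.00416017  0.14080861]
scene end -1 177 [0.03260402 0.48847691] 0.48437195390558213 0.5049053402708166
scene full 1 789 [0.478  0.7173 0.0823] [-0.00340942  0.28896014]
scene full -1 113 [0.6833 0.7168 0.0815] [-0.02328514  0.11391291]
top long 1 22 [0.5564 0.584  0.1655] [-0.03842553  0.25655851]
top end 1 25 [0.34621702 0.70696237] 0.6781525127193258 0.6931075318640485
top long -1 66 [0.5782 0.6931 0.1648] [0.03897976 0.13509396]
top full 1 73 [0.5721 0.6321 0.0812] [0.05178823 0.28826887]
top full -1 348 [0.4777 0.7146 0.0803] [0.00181607 0.1083775 ]
```

View pics/c3.png

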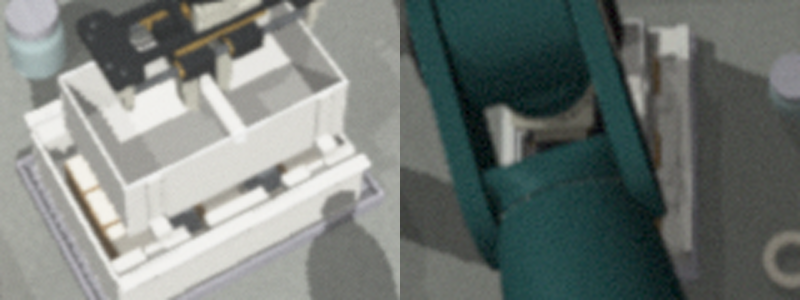

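```bash
python3 -m crank '[[0,0,0,4,0,0,1],[0,0,0,8,0,0,1],[0,0,0,11,0,0,1],[0,0,0,12,0,0,1],[0,0,0,12,0,0,1]]'; python3 -m crank '[[0,0,0,0.7,0,0,1],[0,0,0,1.4,0,0,1],[0,0,0,2.1,0,0,1],[0,0,0,2.1,0,0,1]]'
python3 -c "
from h import *
goal(.5975,.199,.14,.001)"
```

```text
time_s: 11.28
eef_pos: [0.589, 0.1987, 0.1439]
ee_rot: [-0.252, 1.571, -1.822]
wrist_force: [-0.2, -0.2, -3.9]
grip_width: 0.014
time_s: 11.78
eef_pos: [0.5889, 0.1987, 0.1418]
ee_rot: [-0.777, 1.571, -2.347]
wrist_force: [-1.0, -0.2, -4.1]
grip_width: 0.0139
t 11.78 pos [0.5889 0.1987 0.1418] yang 0.0008 F [-1.  -0.2 -4.1] T [-0.06 -0.07  0.02] w 0.0139 q [ 0.28  0.04  1.67 -0.    1.43  0.28]
row [-0.01  0.    0.  ] [ 1.8  8.6 -0.3]
```

```bash
for i in 1; do python3 -m crank '[[0,0,0,0.4,0,0,1],[0,0,0,0.8,0,0,1],[0,0,0,1.2,0,0,1],[0,0,0,1.2,0,0,1]]'; python3 -c "
from h import *
goal(.5975,.199,.14,.001)"; done
```

```text
time_s: 12.28
eef_pos: [0.5889, 0.1987, 0.1406]
ee_rot: [0.805, 1.571, -0.765]
wrist_force: [0.1, 0.4, -3.5]
grip_width: 0.0138
t 12.28 pos [0.5889 0.1987 0.1406] yang 0.0008 F [ 0.1  0.4 -3.5] T [-0.01 -0.09 -0.01] w 0.0138 q [ 0.28  0.04  1.67 -0.    1.43  0.28]
row [-0.01  0.   -0.  ] [ 0.6  8.6 -0.3]
```

```bash
python3 -m crank '[[0,0,0,0.3,0,0,1],[0,0,0,0.6,0,0,1],[0,0,0,0.6,0,0,1]]'; python3 -m crank '[[0,0,0,0.3,0,0,1],[0,0,0,0.5,0,0,1],[0,0,0,0.5,0,0,1]]'; python3 -c "
from h import *
goal(.5975,.199,.14,.001)"
```

```text
time_s: 12.65
eef_pos: [0.5889, 0.1987, 0.14]
ee_rot: [-1.306, 1.571, -2.876]
wrist_force: [-0.2, -0.3, -3.8]
grip_width: 0.0135
time_s: 13.02
eef_pos: [0.589, 0.1987, 0.1399]
ee_rot: [1.816, 1.571, 0.246]
wrist_force: [-3.4, -1.0, 1.6]
grip_width: 0.014
t 13.03 pos [0.589  0.1987 0.1399] yang 0.0009 F [-3.4 -1.   1.6] T [-0.14  0.42  0.  ] w 0.014 q [ 0.28  0.04  1.67 -0.    1.43  0.28]
row [-0.01 -0.   -0.02] [-0.1  8.5 -0.3]
```

```bash
python3 -m crank '[[0,0,0,0,1,0,1],[0,0,0,0,2,0,1],[0,0,0,0,3,0,1],[0,0,0,0,4,0,1],[0,0,0,0,4.5,0,1],[0,0,0,0,5,0,1]]'; python3 -c "
from h import *
goal(.5975,.199,.14,.001)"; python3 -m crank '[[0,0,0,0,0.5,0,1],[0,0,0,0,1,0,1],[0,0,0,0,1.2,0,1]]';python3 -m crank '[[0,0,0,0,0.5,0,1],[0,0,0,0,1,0,1],[0,0,0,0,1,0,1]]'; python3 -c "
from h import *
goal(.5975,.199,.14,.001)"
```

```text
time_s: 13.78
eef_pos: [0.5939, 0.1988, 0.1398]
ee_rot: [-2.902, 1.571, 1.811]
wrist_force: [-4.7, -0.1, 3.2]
grip_width: 0.0139
t 13.78 pos [0.5939 0.1988 0.1398] yang 0.001 F [-4.7 -0.1  3.2] T [-0.05  0.82  0.05] w 0.0139 q [0.28 0.05 1.66 0.   1.43 0.28]
row [-0.   -0.01  0.  ] [-0.2  3.6 -0.2]
time_s: 14.15
eef_pos: [0.5952, 0.1986, 0.1391]
ee_rot: [-0.248, 1.571, -1.818]
wrist_force: [-0.7, -0.2, -4.1]
grip_width: 0.0133
time_s: 14.52
eef_pos: [0.5962, 0.1986, 0.1393]
ee_rot: [-1.05, 1.571, -2.62]
wrist_force: [0.2, 0.2, -3.7]
grip_width: 0.0139
t 14.53 pos [0.5962 0.1986 0.1393] yang 0.0008 F [ 0.2  0.2 -3.7] T [-0.02 -0.09 -0.03] w 0.0139 q [ 0.28  0.06  1.66 -0.    1.43  0.28]
row [-0.01  0.01  0.01] [-0.7  1.3 -0.4]
```

```bash
python3 -m crank '[[0,0,0,0,0.8,0,1],[0,0,0,0.5,0.8,0,1],[0,0,0,1,0.8,0,1],[0,0,0,1.5,0.8,0,1],[0,0,0,2,0.8,0,1],[0,0,0,2,0.8,0,1]]'; python3 -c "
from h import *
goal(.597,.199,.135,.001)"
```

```text
time_s: 15.28
eef_pos: [0.5969, 0.1987, 0.1375]
ee_rot: [-0.836, 1.571, -2.406]
wrist_force: [-0.0, -0.4, -3.3]
grip_width: 0.0139
t 15.28 pos [0.5969 0.1987 0.1375] yang 0.0008 F [-0.  -0.4 -3.3] T [-0.02 -0.11 -0.01] w 0.0139 q [ 0.28  0.06  1.66 -0.    1.42  0.28]
row [-0.01  0.    0.  ] [ 2.5  0.1 -0.3]
```

Free in the pockets, no side load. Continue down slowly.

```bash
python3 -m crank '[[0,0,0,0.5,0,0,1],[0,0,0,1,0,0,1],[0,0,0,1.5,0,0,1],[0,0,0,2,0,0,1],[0,0,0,2,0,0,1]]';  python3 -m crank '[[0,0,0,0.3,0,0,1],[0,0,0,0.6,0,0,1],[0,0,0,0.6,0,0,1]]'; python3 -c "
from h import *
goal(.597,.199,.135,.001)"
```

```text
time_s: 15.9
eef_pos: [0.5969, 0.1987, 0.1355]
ee_rot: [-1.95, 1.571, 2.763]
wrist_force: [-0.1, 1.0, -3.8]
grip_width: 0.0139
time_s: 16.27
eef_pos: [0.5969, 0.1987, 0.1349]
ee_rot: [1.944, 1.571, 0.374]
wrist_force: [-0.3, 0.3, -3.6]
grip_width: 0.0138
t 16.27 pos [0.5969 0.1987 0.1349] yang 0.0008 F [-0.3  0.3 -3.6] T [-0.03 -0.1  -0.03] w 0.0138 q [0.28 0.06 1.66 0.   1.42 0.28]
row [-0.01 -0.   -0.  ] [-0.1  0.1 -0.3]
```

```bash
python3 -m crank '[[0,0,0,0.2,0,0,1],[0,0,0,0.4,0,0,1],[0,0,0,0.4,0,0,1]]';  python3 -c "
from h import *
goal(.597,.199,.135,.001)"
```

```text
time_s: 16.65
eef_pos: [0.597, 0.1987, 0.1349]
ee_rot: [2.0, 1.571, 0.43]
wrist_force: [-3.8, -0.5, 2.9]
grip_width: 0.0138
t 16.65 pos [0.597  0.1987 0.1349] yang 0.0008 F [-3.8 -0.5  2.9] T [-0.19  0.4  -0.02] w 0.0138 q [0.28 0.06 1.66 0.   1.42 0.28]
row [-0.01 -0.01 -0.01] [-0.1  0.  -0.3]
```

```bash
python3 -m crank '[[0,0,0,-0.3,0,0,1],[0,0,0,-0.3,0,0,0.8],[0,0,0,-0.3,0,0,0.6],[0,0,0,-0.3,0,0,0.3],[0,0,0,-0.3,0,0,0.3],[0,0,0,-0.3,0,0,0.3],[0,0,0,-0.3,0,0,0.3]]';  python3 -c "
from h import *
goal(.597,.199,.135,.001)"
```

```text
time_s: 17.52
eef_pos: [0.5969, 0.1987, 0.1348]
ee_rot: [-0.0, 1.571, -1.57]
wrist_force: [-0.6, -0.7, -0.1]
grip_width: 0.0322
t 17.52 pos [0.5969 0.1987 0.1348] yang 0.0008 F [-0.6 -0.7 -0.1] T [ 0.01 -0.09 -0.08] w 0.0322 q [ 0.28  0.06  1.66 -0.    1.42  0.28]
row [-0.01  0.    0.  ] [-0.2  0.1 -0.3]
```

Released. Retreat straight up, then away toward the robot for an unobstructed view.

```bash
python3 -m crank '[[0,0,0,-10,0,0,0.3],[0,0,0,-30,0,0,0.3],[0,0,0,-60,0,0,0.3],[0,0,0,-100,0,0,0.3],[0,0,0,-140,0,0,0.3],[0,0,0,-170,-20,50,0.3],[0,0,0,-170,-50,100,0.3],[0,0,0,-170,-80,150,0.3]]'; python3 -m crank '[[0,0,0,0,-40,50,0.3],[0,0,0,0,-80,100,0.3],[0,0,0,0,-100,150,0.3],[0,0,0,0,-120,200,0.3],[0,0,0,0,-120,240,0.3],[0,0,0,0,-120,240,0.3]]'
python3 - <<'E'
from h import *
p,d,W=cloud("scene"); p2,d2,W2=cloud("top")
r=lambda im,x,y,w,h:cv2.resize(im[y:y+h,x:x+w],(400,300),interpolation=cv2.INTER_CUBIC)
cv2.imwrite("pics/c4.png",np.vstack([np.hstack([r(p,222,260,160,120),r(p2,190,145,133,100)]),np.hstack([cv2.resize(p,(400,300)),cv2.resize(p2,(400,300))])]))
for n,V in(("scene",W),("top",W2)):
    m=(abs(V[...,0]-.597)<.11)&(abs(V[...,1]-.199)<.07)&(V[...,2]>.135)&(V[...,2]<.16); Q=V[m]
    print(n,len(Q),"x",Q[:,0].min(),Q[:,0].max())
    if len(Q)<60: continue
    for s in(1,-1):
        S=Q[(s*(Q[:,1]-.199)>.05)]; print(" long",s,np.round([np.median(S[:,2]),*np.polyfit(S[:,0]-.597,S[:,2],1)],4))
        S=Q[(s*(Q[:,0]-.597)>.09)]; print(" end",s,np.round([np.median(S[:,2])],4))
    V0=toworld(n,np.load(f"pics/{n}0.npy"))
    for nm,c in(("empty",(.519,-.244)),):
        for U in(V0,V):
            m=(abs(U[...,0]-c[0])<.16)&(abs(U[...,1]-c[1])<.115)&(U[...,2]>.076)&(U[...,2]<.09)
            print(nm,[np.round(q,1) for q in cv2.minAreaRect((U[m][:,:2]*1000).astype(np.float32))])
goal(.597,.199,.135,.001)
E
```

```text
time_s: 18.52
eef_pos: [0.516, 0.0474, 0.3068]
ee_rot: [1.566, 1.569, -0.004]
wrist_force: [0.3, 0.2, 0.2]
grip_width: 0.0324
time_s: 19.27
eef_pos: [0.3966, -0.1933, 0.3062]
ee_rot: [0.879, 1.57, -0.694]
wrist_force: [0.1, -0.1, -0.4]
grip_width: 0.0326
scene 1429 x 0.49219199375494443 0.7016067020711342
 long 1 [ 1.441e-01 -1.000e-04  1.434e-01]
 end 1 [0.1449]
 long -1 [0.143  0.0027 0.1427]
 end -1 [0.1434]
empty [array([ 519. , -242.5]), array([200. , 240.5]), np.float64(87.8)]
empty [array([ 518.6, -242.5]), array([199.4, 240.7]), np.float64(87.3)]
top 566 x 0.4915344156668331 0.7020169459435284
 long 1 [ 0.1432 -0.0036  0.1425]
 end 1 [0.143]
 long -1 [ 0.1445 -0.0062  0.1444]
 end -1 [0.1433]
empty [array([ 517.2, -245.5]), array([192.5, 238.5]), np.float64(87.4)]
empty [array([ 523.1, -245.1]), array([191.9, 224.8]), np.float64(87.3)]
t 19.38 pos [ 0.3971 -0.1914  0.3059] yang -0.0001 F [0.4 1.1 0.5] T [-0.06 -0.1  -0.05] w 0.0324 q [-0.51 -0.41  1.8   0.    1.76 -0.51]
row [-0.06  0.02 -0.05] [ 171.   199.7 -390.4]
```

View pics/c4.png

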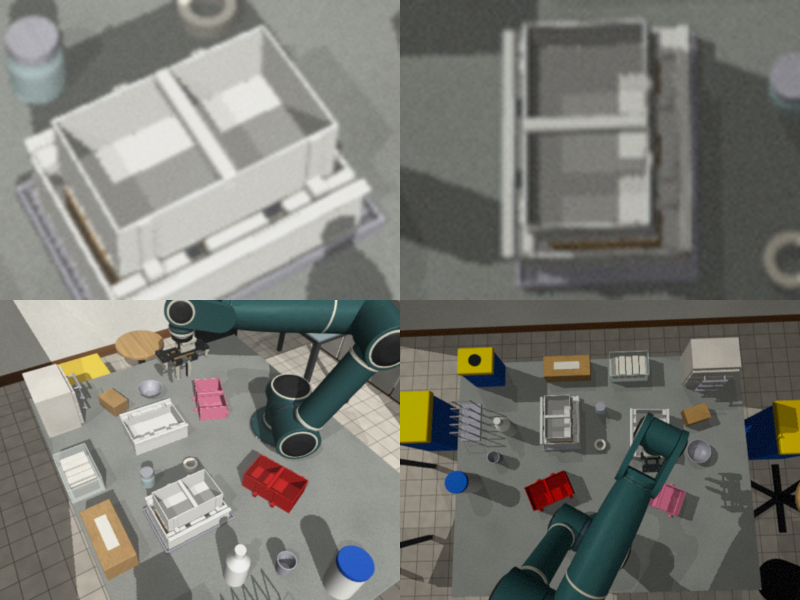

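```bash
python3 -c "
from bench import manip
manip.close_job(); print(manip.sense()['time_s'])"
```

```text
the job is handed in; nothing more can be done
the job is handed in; nothing more can be done
```

The carrying tote is stacked on the full tote, let go of, and the job is handed in at about 19.4 s of the 61 s.

- **What I did:** I gripped the tote by its bar and lifted it straight out of the empty tote. I turned it half a turn and rested its lugs on the ledges about 8 mm short of the pockets. I then slid it along under light load until the ledge stopped carrying it, and lowered it slowly until the lugs landed.
- **Seating:** It came to rest 5.0 mm below the height where the lugs first touched the ledges, which is the pocket depth. All four rims read 143–145 mm in both cameras, so it is level within the camera noise.
- **Height reading:** The expected rim height is 147 mm, so those readings are 2–4 mm low. Earlier depth readings of known heights, such as the bar top, were also about 3 mm low. One side hung up would show as a 5 mm difference.
- **Forces:** In the readings taken at the end of each move, the force on the full tote was about 7 N beyond the tote's weight. I had no continuous force record, so a brief higher peak between readings is not ruled out.
- **Everything else:** In the scene camera the empty tote's position matched the starting picture to within 0.5 mm and 0.5°. The top camera disagreed (about 6 mm in x) because the arm hid part of the tote in that view. In the final picture the bystanders look to be where they started; I judged that by eye and did not measure it. The gripper was clear of everything when I handed in.

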